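Tuck the tasting paddle under the holder's weighted arm

ROBOT

A 7-joint arm with a two-finger parallel gripper is mounted at the origin on a cart in front of the work surface, level with it; the furniture and walls round the work are solid. World frame = base frame: x ahead of the robot, y to its left, z up, the work surface at z = 0. Lengths are in m, angles in rad, forces in N, time in s.
With the tool pointing down it reaches from about 0.4 to 0.875 m from the base axis. Payload 4.4 kg.
Tool frame: the origin (TCP) lies at the very end of the fingers, on their centre line; the grasp point (between the pads) lies 19 mm behind it; z points along the fingers, x is the direction in which the jaws open and shut, and the axes are right-handed (so a half turn about z gives the same grasp; the last joint's range is limited). The gripper opens to 85 mm and grips with 20 to 120 N. Pads are 22 mm wide; open, the fingers measure 114 mm over their backs; the gripper's body (76 mm by 85 mm) begins 54 mm behind the grasp point. The pads swing forward as they close: fully open they stand 13 mm farther back than shut.
Start: joints at [-1.382, 0.628, 0.038, 1.517, -0.027, 0.996, -0.02], TCP at [0.164, 0.629, 0.231] pointing down, gripper open.
Joint ranges: [-3.06, 3.06], [-0.37, 2.12], [-1.25, 1.32], [0.18, 2.47], [-1.1, 4.24], [0.23, 1.98], [-2.94, 2.94]. Speed limits (rad/s): [2.57, 2.57, 3.14, 3.14, 3.14, 3.14, 3.14].

INTERFACE

Orientations are given as a rotation vector (axis times angle).
In Python, from bench import env gives the robot as it stands.
- The arm moves only by the shell command python3 -m handwheel 'ROWS'. ROWS is JSON, a list of rows, each a list of 7 numbers: the shift along the world's x, y, z in mm, then the turn, a rotation vector about the world's x, y, z in degrees, then the finger opening in mm, from 0 to 85.4. In form: [[tx, ty, tz, rx, ry, rz, gripper], ...]. A call has 1 to 10 rows; each row shifts and turns the commanded pose from where the row before left it; what a row does not reach is not made up. A row lasts 1/12 s, in which the tool goes at most 41.7 mm and 7.16 degrees, less where a joint would pass 70% of its speed; a pose out of reach is approached as far as the arm can. A call is refused whole if a number of a shift passes 41.7 or a number of a turn 7.16, either way. A call with a gripper value outside its range is refused whole. The fingers move at their own pace and stop on an object; the grip force is fixed at half the most. Time passes only in rows, so rows that do not move let the fingers close. It gives the time, the measured TCP pose, the force and the opening at its end, in the units of the state.
- env.read_state(): the state, without advancing time (a new reading comes with each control period).
- env.snapshot(name): name is "side" or "top" or "wrist"; returns the picture (384x512x3 uint8, red, green, blue); there is no depth.
- env.camera_info(name): a dict with "K" (3x3 intrinsics, pixels), "pose" (4x4, takes a point from camera to world coordinates). Camera axes: x right, y down, z forward; pixel columns grow to the right and rows downward; lengths in m; the calibration is good to about 2 mm. A picture is of the moment at which its call begins: read the wrist's pose just before it. camera_info takes no time and is no camera call; for the wrist camera it gives the pose at the moment of the call.
- env.finish_job(): hands the job in, once; it reports no verdict.
The state is a dict: "time": time; "qpos": joint angles; "qvel": joint speeds; "joint_torque": joint torques, N m; "tcp_pos": TCP position; "tool_rot": TCP orientation; "force": force on the tool from outside, world axes, zero at the start; "torque": the same for the moment, N m; "width": opening from 0.0 (shut) to 1.0 (fully open).
Only numpy, scipy, OpenCV 4.12 (cv2) and the standard library are available. Lean on these libraries where they do the work, as an engineer would, in place of code of your own. Each camera call takes 0.05 s, during which the arm holds its last target. There are 200 camera calls.

TASK

A pale wooden tasting paddle has been left out on the worktop. Put it away on top of the two paddles in the white holder: slide it gently in under the weighted steel arm until the blade is right back against the stop, lying flat with its handle out at the front like the others and the arm pressing on it. Keep the other two paddles in the pile and leave the pots and jar where they stand.

Things in the scene. Friction and masses are not known exactly. Their poses are not given: they have to be found in the camera images.
- pale_paddle: the loose pale wooden paddle to put away, lying flat on the worktop: 9 mm thick, about 45 g; blade 85 mm long (x), 64 mm wide (y), rounded far corners; straight handle 22 mm wide running 50 mm on toward -x. Origin: underside, under the blade's centre; blade's far edge at x = +42.5 mm, handle from x = -42.5 to -92.5 mm
- pale_paddle_handle (a point): point in the middle of the pale paddle's handle, at half thickness: 68 mm from its origin toward -x, 4.5 mm above its underside; good place to grip it from above across its 22 mm width
- mid_paddle: medium-brown paddle of the same shape and origin, loose, the upper one of the two in the holder; its top is 30 mm above the worktop and its handle sticks out of the holder's front
- dark_paddle: dark-brown paddle of the same shape and origin, loose, the lower one of the two in the holder
- holder: white holder fixed on the worktop. Origin: underside; paddles slide in along its +x, from the open front. Base 12 mm thick, x = -40 to +85 mm, 100 mm wide. Two side cheeks, x = +33 to +83 mm, 80 mm apart inside (8 mm free each side of a centred paddle), 48 mm high (62 at the hinge). The third paddle's underside comes to lie 30 mm above the worktop
- bar (a point): free end of the weighted arm: level steel bar 12 mm thick, 44 mm wide (y), lying across the pile, with a brass weight on it. This point: centre of the bar, at holder x = +10 mm, 36 mm above the worktop while on two paddles, 45 mm on three. It presses with about 2 N; a paddle pushed in under the lip lifts it by itself, which takes a few newtons
- stop (a point): middle of the back stop's face, at holder x = +60 mm, on the base (12 mm above the worktop); the stop is 50 mm high, in two halves between which the arm passes. A paddle fully home has its blade's far edge here and its origin at holder x = +17.5 mm
- lip (a point): middle of the front edge of the upturned steel lip, 44 mm wide, which slopes from here down and back to the bar at 25 degrees; at holder x = -32 mm and about 21 mm above the pile of two. A paddle pushed in level, 0 to 6 mm above the pile, meets the lip's underside and lifts the arm
- press_arm: the whole weighted arm, steel, about 0.22 kg. Origin: on its hinge (axis y), at the top of the holder's back between the cheeks, holder x = +76 mm, 50 mm above the worktop. It swings freely, falls by its own weight, and its front end (bar, lip) rises as it is lifted
- sugar_bowl: small white open bowl, 67 mm wide, 40 mm high, loose, to be left alone; origin at the centre of its underside
- salt_cellar: grey-green stoneware pot, 63 mm wide, 36 mm high, loose, to be left alone; origin at the centre of its underside
- honey_jar: honey jar with a red lid, 58 mm wide, 68 mm high, loose, to be left alone; origin at the centre of its underside
There are look-alikes about, which are no part of the job. What is shaped like the mid_paddle but yellow is not meant.

How it is judged:
By the outcome, as a careful person would: the job done as asked, in the order asked, and still so for the second after the job is handed in, with the robot touching nothing.
It also fails if it takes over 45 s, if anything falls off the work surface, if the arm or the gripper's body presses on something with over 40 N, if the wrist force passes 120 N, or if a joint passes its speed limit or range.

## Working session

There is one attempt and no reset: what is moved stays moved. The work goes in short steps, Python scripts to look and compute and a shell command to move; the robot and the scene stay as the last step left them, time stands still between calls to the robot, and variables do not carry over. Pictures are saved under pics/ and viewed, about 8 in all and at most 12, crops included, and the job is handed in when it is done.

```bash
mkdir -p pics
python3 - <<'E'
from bench import env
import cv2,numpy as np
for n in("top","side"):
    im=env.snapshot(n);cv2.imwrite(f"pics/{n}0.png",im[...,::-1]);c=env.camera_info(n);print(n,np.round(c["K"],1).tolist(),np.round(c["pose"],3).tolist())
s=env.read_state();print(s["time"],s["tcp_pos"],s["tool_rot"],s["width"])
a=cv2.imread("pics/top0.png");cv2.imwrite("pics/top0.png",cv2.resize(a,(800,600)))
E
```

```text
top [[432.9, 0.0, 252.5], [0.0, 432.9, 189.7], [0.0, 0.0, 1.0]] [[-0.003, -0.995, 0.1, 0.461], [-1.0, 0.004, 0.006, 0.077], [-0.007, -0.1, -0.995, 1.277], [0.0, 0.0, 0.0, 1.0]]
side [[401.9, 0.0, 257.4], [0.0, 401.9, 192.1], [0.0, 0.0, 1.0]] [[-0.999, -0.007, 0.032, 0.547], [-0.03, 0.599, -0.8, 1.197], [-0.014, -0.801, -0.599, 0.923], [0.0, 0.0, 0.0, 1.0]]
0.1 [0.16363276 0.62849744 0.23047953] [ 2.48485726e+00  1.92056582e+00 -2.08791010e-03] 1.0009804647075224
```

View pics/top0.png

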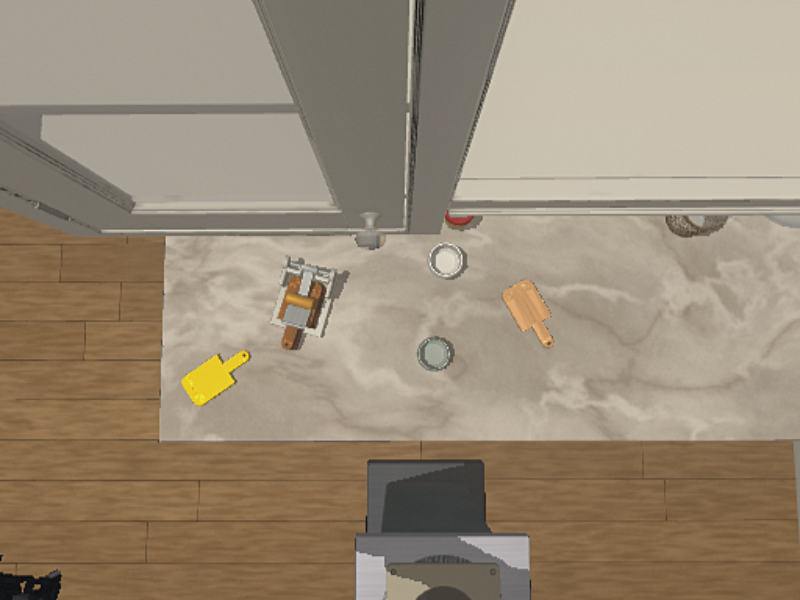

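View pics/side0.png

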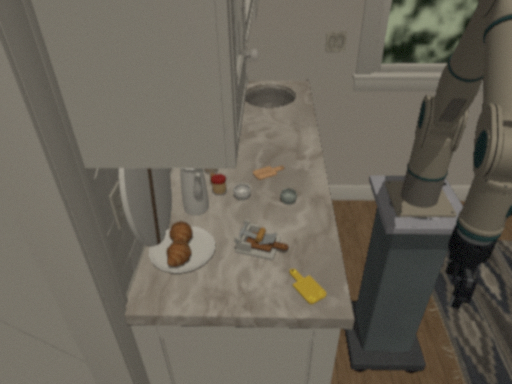

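The top view shows the following (800 px scale):
- Pale paddle at (528,312), handle toward (547,343).
- Yellow look-alike at (212,380), which is not meant.
- Holder at (303,300) with a brown handle at (289,340).
- Bowl (447,261), salt (435,353), jar (459,217).

The only loose pale wooden paddle is the one at (528,312). I'll confirm it in a crop and measure.

```bash
cat > h.py <<'E'
import numpy as np,cv2
from bench import env
def ray(n,uv,z,c=None):
    c=c or env.camera_info(n);K=np.array(c["K"]);P=np.array(c["pose"])
    d=P[:3,:3]@np.linalg.solve(K,np.array([uv[0],uv[1],1.]));o=P[:3,3]
    return o+d*(z-o[2])/d[2]
def proj(n,p,c=None):
    c=c or env.camera_info(n);P=np.array(c["pose"]);q=np.array(c["K"])@(P[:3,:3].T@(np.array(p)-P[:3,3]));return q[:2]/q[2]
E
python3 - <<'E'
from h import *
im=env.snapshot("top")[...,::-1].copy()
hsv=cv2.cvtColor(im,cv2.COLOR_BGR2HSV)
print("hsv pale",hsv[200,338],"handle",hsv[216,185],hsv[218,185])
m=cv2.inRange(hsv,(5,70,120),(22,255,255));m[:,:310]=0;m[:,380:]=0;m[:170]=0;m[235:]=0
cs=max(cv2.findContours(m,0,1)[0],key=cv2.contourArea)
w=np.array([ray("top",p[0],.009)[:2] for p in cs])*1000
r=cv2.minAreaRect(w.astype(np.float32));print("pale rect mm",r)
ax=np.array(cv2.boxPoints(r));e=ax[1]-ax[0];e2=ax[2]-ax[1];L=e if np.hypot(*e)>np.hypot(*e2) else e2;L=L/np.hypot(*L);N=np.array([-L[1],L[0]])
t=w@L;s=w@N;print("axis",L,np.degrees(np.arctan2(L[1],L[0])),"t",t.min(),t.max())
for a in np.arange(t.min(),t.max(),10):
    k=(t>=a)&(t<a+10); print(round(a-t.min()),k.sum(),np.round([s[k].min(),s[k].max()],1))
print("N",N)
a=cv2.resize(im[155:235,165:225],None,fx=7,fy=7,interpolation=2);b=cv2.resize(im[170:230,310:360],(400,560),interpolation=2)
o=np.zeros((560,800,3),np.uint8);o[:,:400]=a[:,10:410];o[:,400:]=b;cv2.imwrite("pics/c1.png",o)
E
```

```text
hsv pale [ 15 122 203] handle [ 14 146 143] [ 14 153 158]
pale rect mm ((552.1216430664062, -171.7408905029297), (134.6577911376953, 65.32393646240234), 29.245962142944336)
axis [0.8725305  0.48855957] 29.245947 t 330.5084157784281 465.1662229349664
0 9 [-430.5 -410.8]
10 6 [-431.  -408.7]
20 7 [-430.8 -408.1]
30 6 [-431.3 -408.5]
40 11 [-449.4 -388.6]
50 13 [-451.3 -387.6]
60 6 [-451.8 -386.9]
70 7 [-452.3 -387.4]
80 5 [-452.1 -387.1]
90 6 [-451.5 -387.6]
100 6 [-452.  -386.9]
110 6 [-451.4 -387.4]
120 7 [-451.9 -388.2]
130 17 [-447.2 -395.2]
N [-0.48855957  0.8725305 ]
```

View pics/c1.png

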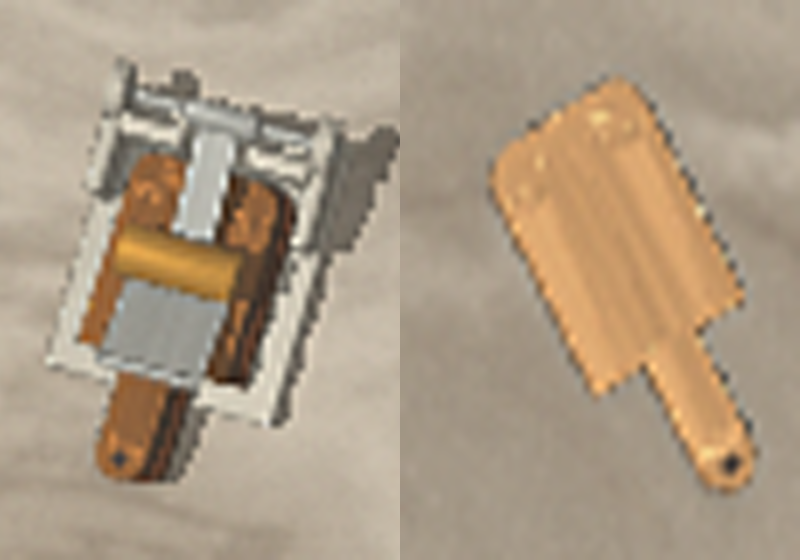

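The crop confirms the loose paddle is pale wood, with measured size 134.7 x 65 mm. Its axis is at 29.2° and the handle grip point is near (515,-193) mm. The holder is turned about -15°. Next I move over the holder front and look with the wrist camera for a precise pose.

```bash
python3 -m handwheel '[[28,-29,7,0,0,0,85],[28,-29,7,0,0,0,85],[28,-29,7,0,0,0,85],[28,-29,7,0,0,0,85],[28,-29,7,0,0,0,85],[28,-29,7,0,0,0,85],[28,-29,7,0,0,0,85],[28,-29,7,0,0,0,85],[28,-29,7,0,0,0,85],[0,0,0,0,0,0,50]]'
python3 - <<'E'
from h import *
for uv in((47,360),(277,424)):
    print("top base front corner",ray("top",((uv[0]+10.)/7+165-.43,uv[1]/7.+155-.43),.012)*1000)
c=env.camera_info("wrist");s=env.read_state();im=env.snapshot("wrist")[...,::-1]
np.savez("w1.npz",K=c["K"],pose=c["pose"],im=im)
print(s["qpos"],s["tcp_pos"],np.round(c["pose"],3).tolist())
cv2.imwrite("pics/w1.png",cv2.resize(im,(800,600),interpolation=2))
E
```

```text
time: 0.98
tcp_pos: [0.4238, 0.3597, 0.2958]
tool_rot: [2.493, 1.9, 0.005]
force: [1.2, -1.2, -0.1]
width: 0.879
top base front corner [540.7537474  318.76729392  12.        ]
top base front corner [513.67420156 222.23407078  12.        ]
[-0.8127131   0.42283286  0.07911383  1.70302433 -0.02987471  1.01467176
  0.5775365 ] [0.42382301 0.35969196 0.29580603] [[0.264, 0.928, 0.264, 0.357], [0.964, -0.254, -0.074, 0.379], [-0.001, 0.274, -0.962, 0.438], [0.0, 0.0, 0.0, 1.0]]
```

View pics/w1.png

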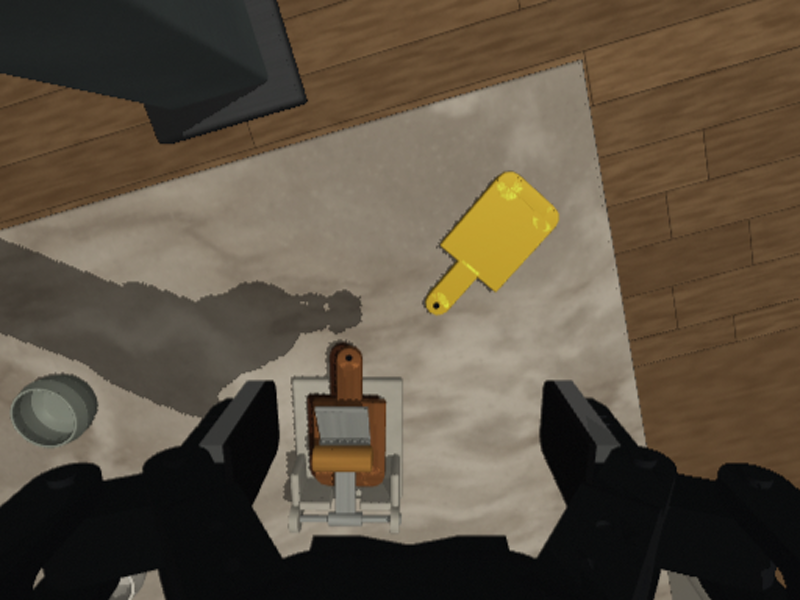

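The wrist view shows the holder base front corners at about (292,378) and (403,378), the mid handle end at (348,343), and the yellow look-alike off to the right at (500,240). I'll turn those into the holder pose and cross-check against the top view.

Run:
```python
from h import *
d=np.load("w1.npz");c=dict(K=d["K"],pose=d["pose"]);im=d["im"]
f=lambda u,v,z:ray("",((u+.5)*.64-.5,(v+.5)*.64-.5),z,c)[:2]*1000
g=cv2.cvtColor(im,cv2.COLOR_BGR2GRAY)
A,B=f(292,378,.012),f(403,378,.012);print("A,B",A,B,np.linalg.norm(A-B))
v=A-B;print("yaw from front edge",np.degrees(np.arctan2(v[0],-v[1])))
C=f(403,455,.012);print("yaw right side",np.degrees(np.arctan2(*(C-B)[::-1])))
hsv=cv2.cvtColor(im,cv2.COLOR_BGR2HSV)
m=cv2.inRange(hsv,(3,110,60),(17,255,255));m[:215]=0;m[254:]=0;m[:,:205]=0;m[:,:240]*=1;m[:,240:]=0
for r in range(216,252,4):
    x=np.where(m[r]>0)[0]; 
    if len(x): print(r,x.min(),x.max(),np.round(ray("",((x.min()+x.max())/2,r),.030,c)[:2]*1000,1))
yaw=np.arctan2(v[0],-v[1]);X=np.array([np.cos(yaw),np.sin(yaw)])
for n,M in(("wrist",(A+B)/2),("top",np.array([527.2,270.5]))): print(n,"front mid",M,"origin",M+40*X,"home handle",M+(40+17.5-68)*X)
```

```text
A,B [510.56876782 226.84994974] [536.83287831 322.93275701] 99.60777756968514
yaw from front edge -15.288253675430092
yaw right side -15.512083108730625
224 218 229 [492.8 288.4]
228 216 231 [498.2 286.8]
232 215 231 [503.5 284.4]
236 216 231 [509.2 283.4]
240 216 231 [514.7 281.7]
244 216 231 [520.3 280. ]
248 216 231 [525.9 278.2]
wrist front mid [523.70082306 274.89135337] origin [562.28528288 264.34434143] home handle [513.57240236 277.65994401]
top front mid [527.2 270.5] origin [565.78445981 259.95298806] home handle [517.0715793  273.26859063]
```

```bash
python3 -m handwheel '[[6.5,-39,-7,0,0,4.5,40],[6.5,-39,-7,0,0,4.5,40],[6.5,-39,-7,0,0,4.5,40],[6.5,-39,-7,0,0,4.5,40],[6.5,-39,-7,0,0,4.5,40],[6.5,-39,-7,0,0,4.5,40],[6.5,-39,-7,0,0,4.5,40],[6.5,-39,-7,0,0,4.5,40],[6.5,-39,-7,0,0,4.5,40],[6.5,-39,-7,0,0,4.2,40]]' && python3 -m handwheel '[[6.5,-39,-7,0,0,0,40],[6.5,-39,-7,0,0,0,40],[6.5,-39,-7,0,0,0,40],[6,-39,-6,0,0,0,40],[0,0,0,0,0,0,40],[0,0,0,0,0,0,40]]'
cat > pale.py <<'E'
from h import *
c=env.camera_info("wrist");s=env.read_state();im=env.snapshot("wrist")[...,::-1].copy()
R=cv2.Rodrigues(np.array(s["tool_rot"]))[0];print("tcp",s["tcp_pos"],"jaw yaw",np.degrees(np.arctan2(R[1,0],R[0,0])),"z",R[:,2],"q",s["qpos"],s["time"],s["width"])
np.savez("w2.npz",K=c["K"],pose=c["pose"],im=im)
hsv=cv2.cvtColor(im,cv2.COLOR_BGR2HSV);m=cv2.inRange(hsv,(8,80,120),(20,200,255));m=cv2.morphologyEx(m,cv2.MORPH_OPEN,np.ones((3,3)))
cs=max(cv2.findContours(m,0,1)[0],key=cv2.contourArea);cv2.drawContours(im,[cs],0,(255,0,0),1)
w=np.array([ray("",p[0],.009,c)[:2] for p in cs])*1000
r=cv2.minAreaRect(w.astype(np.float32));print(r);ax=cv2.boxPoints(r);e=[ax[1]-ax[0],ax[2]-ax[1]];L=max(e,key=np.linalg.norm);L/=np.linalg.norm(L);L*=np.sign(L[0]);N=np.array([-L[1],L[0]])
t=w@L;q=w@N;k=(t>t.min()+12)&(t<t.min()+40);mid=(q[k].max()+q[k].min())/2
print("yaw",np.degrees(np.arctan2(L[1],L[0])),"len",np.ptp(t),"handle width",np.ptp(q[k]),"handle pt",L*(t.max()-110.5)+N*mid)
cv2.imwrite("pics/w2.png",im)
E
python3 pale.py
```

```text
time: 1.87
tcp_pos: [0.4807, -0.0226, 0.2239]
tool_rot: [-1.561, -2.726, -0.001]
force: [1.2, -0.2, 0.0]
width: 0.47
time: 2.37
tcp_pos: [0.5059, -0.1798, 0.1964]
tool_rot: [-1.574, -2.718, 0.001]
force: [-0.7, 1.2, -0.6]
width: 0.469
tcp [ 0.50585161 -0.17980642  0.19639848] jaw yaw 119.84868240620912 z [-1.42913957e-03 -3.58197655e-06 -9.99998979e-01] q [ 0.31157761  0.51170958 -0.03320659  1.87079795  0.02416256  0.76083796
  2.35685236] 2.3667 0.4687362174073924
((551.5514526367188, -172.51815795898438), (133.2925567626953, 63.74555206298828), 29.861982345581055)
yaw 29.861975 len 133.29257763984117 handle width 21.429533653715453 handle pt [ 513.42730628 -194.19146125]
```

View pics/w2.png

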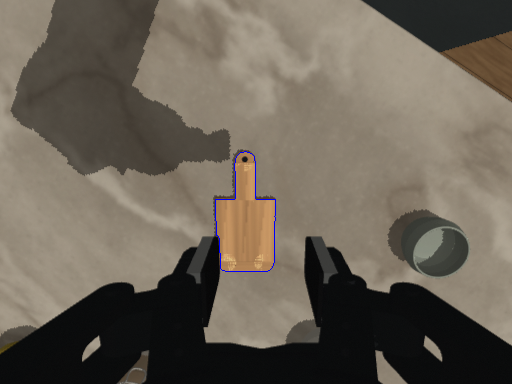

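The paddle from the wrist view agrees with the top view to 1-2 mm (handle at (513.5,-194) mm, yaw 29.8°). I descend slightly toward the handle's end.

```bash
python3 -m handwheel '[[1,-4,-35,0,0,0,40],[1,-4,-35,0,0,0,40],[1,-4,-35,0,0,0,40],[1,-4,-35,0,0,0,40],[1,0,-30,0,0,0,40],[0,0,-12,0,0,0,40],[0,0,-8,0,0,0,40],[0,0,-4,0,0,0,40],[0,0,0,0,0,0,40],[0,0,0,0,0,0,40]]' && python3 -m handwheel '[[0,0,0,0,0,0,15],[0,0,0,0,0,0,10],[0,0,0,0,0,0,10],[0,0,0,0,0,0,10],[0,0,0,0,0,0,10]]'
```

```text
time: 3.25
tcp_pos: [0.5124, -0.1938, 0.0047]
tool_rot: [1.567, 2.721, 0.001]
force: [0.4, -0.1, 0.5]
width: 0.463
time: 3.67
tcp_pos: [0.5125, -0.1944, 0.0051]
tool_rot: [1.568, 2.719, 0.001]
force: [-0.4, 0.3, 7.1]
width: 0.225
```

```bash
python3 -m handwheel '[[0,0,10,0,0,0,10],[0,0,20,0,0,0,10],[0,0,30,0,0,0,10],[0,0,30,0,0,0,10],[0,0,30,0,0,0,10],[0,0,30,0,0,0,10],[0,0,0,0,0,0,10],[0,0,0,0,0,0,10]]'
python3 - <<'E'
from h import *
a=env.snapshot("wrist")[...,::-1];b=env.snapshot("side")[...,::-1]
o=np.zeros((300,800,3),np.uint8);o[:,:400]=cv2.resize(a,(400,300));o[:,400:]=cv2.resize(b[100:220,220:380],(400,300));cv2.imwrite("pics/l1.png",o)
s=env.read_state();print(s["tcp_pos"],s["width"],s["force"])
E
```

```text
time: 4.33
tcp_pos: [0.5126, -0.1945, 0.1562]
tool_rot: [1.566, 2.717, 0.002]
force: [0.3, 0.1, -1.0]
width: 0.226
[ 0.51069178 -0.19385453  0.15347199] 0.23083412799496636 [ 0.33190721  0.13579555 -0.40659869]
```

View pics/l1.png

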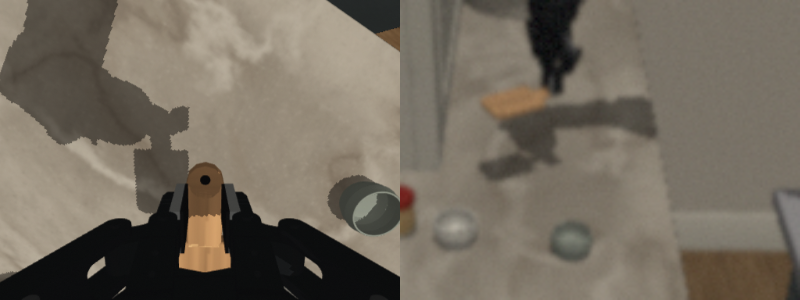

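The paddle is held by the handle and clear of the table. I carry it high to the front of the holder.

```bash
python3 -m handwheel '[[-9,38,0,0,0,0,10],[-9,38,0,0,0,-4.5,10],[-9,38,0,0,0,-4.5,10],[-9,38,0,0,0,-4.5,10],[-9,38,0,0,0,-4.5,10],[-9,38,0,0,0,-4.5,10],[-9,38,0,0,0,-4.5,10],[-9,38,0,0,0,-4.5,10],[-9,38,0,0,0,-4.5,10],[-9,38,0,0,0,-4.5,10]]' && python3 -m handwheel '[[-9,38,0,0,0,-4.5,10],[-9,38,0,0,0,0,10],[-9,38,0,0,0,0,10],[-2,10,-10,0,0,0,10],[0,0,-30,0,0,0,10],[0,0,-30,0,0,0,10],[0,0,0,0,0,0,10],[0,0,0,0,0,0,10]]'
cat > chk.py <<'E'
from h import *;import sys
c=env.camera_info("wrist");s=env.read_state();im=env.snapshot("wrist")[...,::-1].copy()
R=cv2.Rodrigues(np.array(s["tool_rot"]))[0];print("tcp",s["tcp_pos"],"jaw yaw",np.degrees(np.arctan2(R[1,0],R[0,0])),"z",R[:,2],s["width"],s["time"])
np.savez("w3.npz",K=c["K"],pose=c["pose"],im=im)
b=env.snapshot("side")[...,::-1];t=env.snapshot("top")[...,::-1]
np.savez("st.npz",side=b,top=t)
o=np.zeros((600,800,3),np.uint8);o[:300,:400]=cv2.resize(im,(400,300));o[:300,400:]=cv2.resize(b[190:295,200:340],(400,300),interpolation=2);
o[300:,:400]=cv2.resize(t[145:250,140:280],(400,300),interpolation=2);cv2.imwrite(f"pics/{sys.argv[1]}.png",o)
E
python3 chk.py k1
```

```text
time: 5.27
tcp_pos: [0.4195, 0.1873, 0.1522]
tool_rot: [-2.417, -2.006, 0.005]
force: [0.9, -0.2, 0.3]
width: 0.226
time: 5.93
tcp_pos: [0.3908, 0.3084, 0.0816]
tool_rot: [2.491, 1.914, -0.009]
force: [-0.9, -0.1, -0.2]
width: 0.229
tcp [0.390797   0.30839403 0.08160648] jaw yaw 75.07504491002207 z [-0.0043508  -0.00399629 -0.99998255] 0.22873739464436632 5.9333
```

View pics/k1.png

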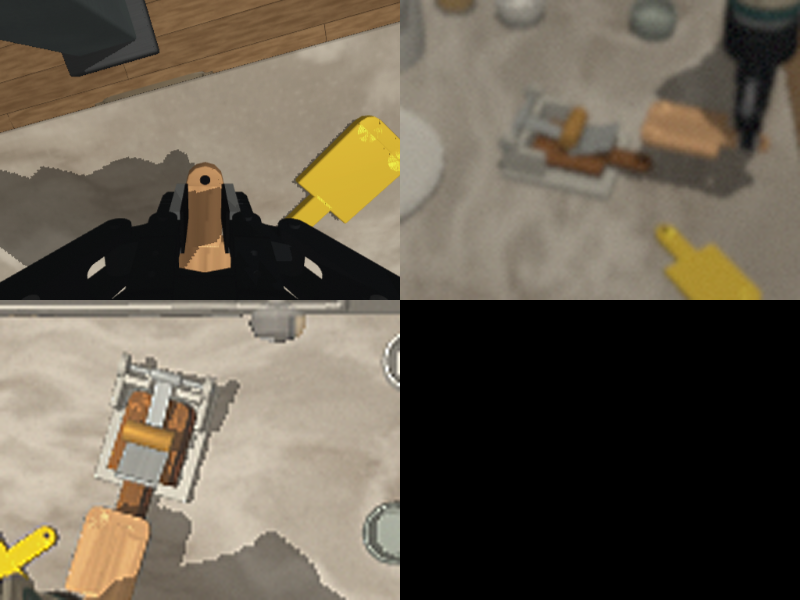

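Run:
```python
from h import *
d=np.load("st.npz")
for n in("top","side"):
    im=d[n];hsv=cv2.cvtColor(im,cv2.COLOR_BGR2HSV);m=cv2.inRange(hsv,(8,80,130),(18,190,255))
    k=np.zeros_like(m)
    if n=="top":k[210:250,155:200]=255
    else:k[215:250,280:335]=255
    m&=k;cs=max(cv2.findContours(m,0,1)[0],key=cv2.contourArea)[:,0]
    if n=="top":
        w=np.array([ray(n,p,.0855)[:2] for p in cs])*1000;X=np.array([.9641,-.2656]);Y=np.array([.2656,.9641])
        t=w@X;q=w@Y
        for a in range(0,60,8):
            kk=(t<=t.max()-a)&(t>t.max()-a-8);print(a,np.round([q[kk].min(),q[kk].max(),(q[kk].min()+q[kk].max())/2],1))
        print("tmax",t.max(),"tcp t,q",np.array([390.8,308.4])@X,np.array([390.8,308.4])@Y)
        for M in((523.7,274.9),(525.5,272.7),(527.2,270.5)):print("holder front t,q",np.array(M)@X,np.array(M)@Y)
    print(n,"minx",cs[cs[:,0].argmin()],"miny",cs[cs[:,1].argmin()],"maxx",cs[cs[:,0].argmax()])
X3=np.array([.9641,-.2656,0]);Y3=np.array([.2656,.9641,0]);o=np.array([.3908,.3084,0])
for z in(.066,.076,.086):
  for s in(-.03,0,.03):
    p=o+.1115*X3+s*Y3+[0,0,z];print(z,s,"side",proj("side",p).round(1),"top",proj("top",p).round(1))
im=d["side"];hsv=cv2.cvtColor(im,cv2.COLOR_BGR2HSV)
m=cv2.inRange(hsv,(8,70,90),(18,220,255))
for c in range(282,316,3):
    r=np.where(m[:,c]>0)[0];r=r[(r>215)&(r<252)];print(c,r.min() if len(r) else None,r.max() if len(r) else None,end="; ")
```

```text
0 [373.7 431.4 402.6]
8 [371.5 432.6 402. ]
16 [369.9 432.9 401.4]
24 [370.3 433.2 401.8]
32 [370.7 433.6 402.1]
40 [371.1 433.9 402.5]
48 [370.3 433.1 401.7]
56 [371.9 433.5 402.7]
tmax 408.73262149325234 tcp t,q 294.85924 401.12492
holder front t,q 431.88573 404.12581
holder front t,q 434.20543 402.48287
holder front t,q 436.42872 400.81337
top minx [163 242] miny [172 217] maxx [191 229]
side minx [284 235] miny [291 225] maxx [313 239]
0.066 -0.03 side [288.2 229.6] top [193.4 222.7]
0.066 0 side [285.9 235.9] top [183.1 219.9]
0.066 0.03 side [283.6 242.4] top [172.8 217.1]
0.076 -0.03 side [288.3 227.2] top [192.9 222.7]
0.076 0 side [286.  233.5] top [182.5 219.8]
0.076 0.03 side [283.6 240. ] top [172.1 217. ]
0.086 -0.03 side [288.4 224.8] top [192.4 222.6]
0.086 0 side [286.1 231.1] top [181.9 219.7]
0.086 0.03 side [283.7 237.5] top [171.4 216.8]
282 243 243; 285 232 240; 288 226 241; 291 225 241; 294 225 242; 297 226 243; 300 226 243; 303 227 244; 306 229 244; 309 229 245; 312 230 242; 315 237 241;
```

The measured paddle centreline is within about 1 mm of the holder's, and it is level within about 3 mm. I lower to roughly 4 mm above the pile and start the slide along the holder axis (0.964,-0.266).

```bash
python3 -m handwheel '[[0,0,-20,0,0,0,10],[0,0,-15,0,0,0,10],[0,0,-7,0,0,0,10],[0,0,0,0,0,0,10],[0,0,0,0,0,0,10],[0,0,0,0,0,0,10]]' && python3 -m handwheel '[[7.7,-2.1,0,0,0,0,10],[7.7,-2.1,0,0,0,0,10],[7.7,-2.1,0,0,0,0,10],[7.7,-2.1,0,0,0,0,10],[0,0,0,0,0,0,10],[0,0,0,0,0,0,10]]'
python3 chk.py k2
```

```text
time: 6.58
tcp_pos: [0.393, 0.3104, 0.0424]
tool_rot: [-2.491, -1.914, -0.003]
force: [-0.4, 0.1, 0.0]
width: 0.228
time: 7.08
tcp_pos: [0.4239, 0.3012, 0.0413]
tool_rot: [2.492, 1.913, 0.0]
force: [-0.8, 0.6, -0.6]
width: 0.229
tcp [0.42390419 0.30117892 0.04132705] jaw yaw 75.01853456324842 z [ 3.21555581e-04  5.74544920e-06 -9.99999948e-01] 0.22913365405788055 7.0833
```

View pics/k2.png

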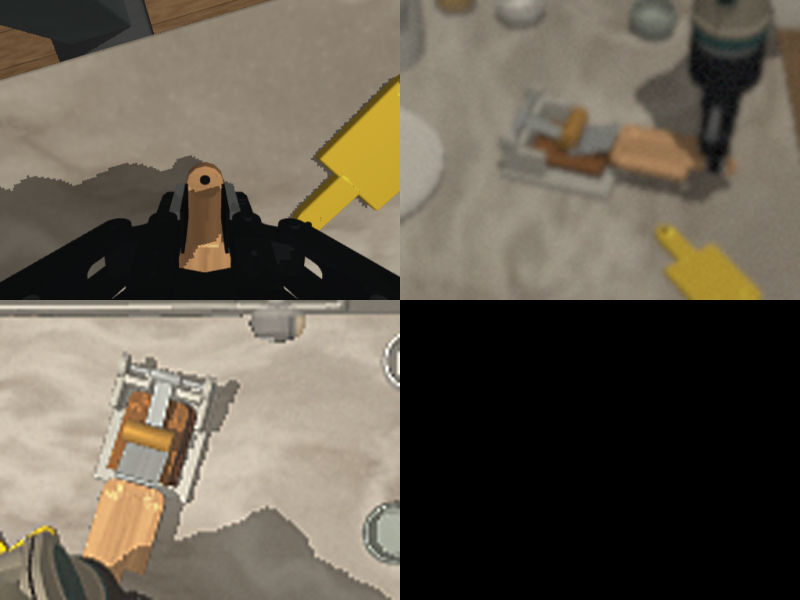

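The blade is now at the lip, aligned. I lower 2.5 mm and push gently.

```bash
python3 -m handwheel '[[0,0,-2.5,0,0,0,10],[4.8,-1.4,0,0,0,0,10],[4.8,-1.4,0,0,0,0,10],[4.8,-1.4,0,0,0,0,10],[4.8,-1.4,0,0,0,0,10],[0,0,0,0,0,0,10]]' && python3 -m handwheel '[[4.8,-1.4,0,0,0,0,10],[4.8,-1.4,0,0,0,0,10],[4.8,-1.4,0,0,0,0,10],[4.8,-1.4,0,0,0,0,10]]'
```

```text
time: 7.73
tcp_pos: [0.4438, 0.2954, 0.0388]
tool_rot: [2.492, 1.913, 0.001]
force: [-0.2, -0.8, -0.9]
width: 0.229
time: 8.07
tcp_pos: [0.4596, 0.2905, 0.0383]
tool_rot: [-2.488, -1.915, 0.006]
force: [-5.6, 1.7, -1.4]
width: 0.229
```

```bash
python3 -m handwheel '[[4.8,-1.3,0,0,0,0,10],[4.8,-1.3,0,0,0,0,10],[4.8,-1.3,0,0,0,0,10],[4.8,-1.3,0,0,0,0,10]]' && python3 -m handwheel '[[4.8,-1.3,0,0,0,0,10],[4.8,-1.3,0,0,0,0,10],[4.8,-1.3,0,0,0,0,10],[0,0,0,0,0,0,10]]'
```

```text
time: 8.4
tcp_pos: [0.4805, 0.2853, 0.0385]
tool_rot: [-2.49, -1.915, 0.001]
force: [-1.1, 0.6, -1.7]
width: 0.228
time: 8.73
tcp_pos: [0.4974, 0.2805, 0.039]
tool_rot: [2.491, 1.911, 0.003]
force: [1.1, 0.4, -3.0]
width: 0.229
```

```bash
python3 chk.py k3
```

```text
tcp [0.49741456 0.28047763 0.0389813 ] jaw yaw 74.99980001550516 z [ 2.66493166e-03 -7.05403583e-05 -9.99996447e-01] 0.22877580027290895 8.7333
```

View pics/k3.png

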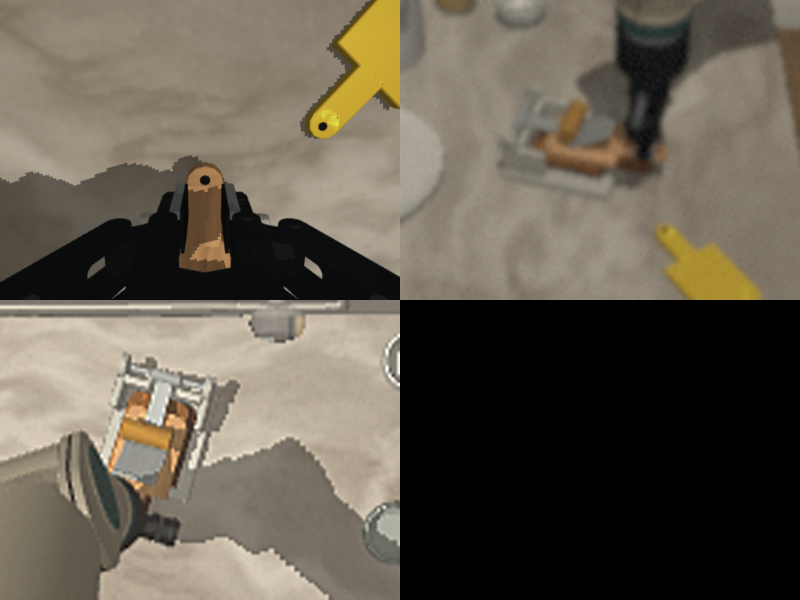

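The blade is under the bar, with about 18 mm to go. I continue in small steps and watch the force.

```bash
python3 -m handwheel '[[2.9,-0.8,-1,0,0,0,10],[2.9,-0.8,-1,0,0,0,10],[2.9,-0.8,0,0,0,0,10],[2.9,-0.8,0,0,0,0,10],[0,0,0,0,0,0,10]]' && python3 -m handwheel '[[1.9,-0.5,0,0,0,0,10],[0,0,0,0,0,0,10]]' && python3 -m handwheel '[[1.9,-0.5,0,0,0,0,10],[0,0,0,0,0,0,10]]'
```

```text
time: 9.3
tcp_pos: [0.5075, 0.278, 0.0368]
tool_rot: [2.491, 1.914, 0.001]
force: [-0.6, -1.1, -0.9]
width: 0.229
time: 9.47
tcp_pos: [0.509, 0.2776, 0.0369]
tool_rot: [2.491, 1.914, 0.001]
force: [0.3, 1.1, -1.9]
width: 0.229
time: 9.63
tcp_pos: [0.5108, 0.277, 0.0368]
tool_rot: [2.491, 1.914, 0.0]
force: [-0.6, 0.7, -2.1]
width: 0.226
```

```bash
for i in 1; do python3 -m handwheel '[[1.9,-0.5,0,0,0,0,10],[0,0,0,0,0,0,10]]'; done; python3 -m handwheel '[[1,-0.3,0,0,0,0,10],[0,0,0,0,0,0,10]]';  python3 -m handwheel '[[1,-0.3,0,0,0,0,10],[0,0,0,0,0,0,10]]'
```

```text
time: 9.8
tcp_pos: [0.5128, 0.2766, 0.0369]
tool_rot: [2.491, 1.914, 0.001]
force: [-0.8, -0.2, -2.1]
width: 0.226
time: 9.97
tcp_pos: [0.5136, 0.2763, 0.0368]
tool_rot: [2.491, 1.915, 0.0]
force: [-1.5, 0.3, -2.3]
width: 0.228
time: 10.13
tcp_pos: [0.5138, 0.2762, 0.0367]
tool_rot: [-2.49, -1.914, 0.002]
force: [-3.2, 0.5, -2.1]
width: 0.227
```

```bash
python3 -m handwheel '[[1,-0.3,0,0,0,0,10],[0,0,0,0,0,0,10]]'; python3 -m handwheel '[[1,-0.3,0,0,0,0,10],[0,0,0,0,0,0,10],[0,0,0,0,0,0,10]]'
```

```text
time: 10.3
tcp_pos: [0.5138, 0.276, 0.0365]
tool_rot: [-2.489, -1.914, 0.004]
force: [-5.4, 1.3, -1.7]
width: 0.231
time: 10.55
tcp_pos: [0.5138, 0.2758, 0.0363]
tool_rot: [-2.487, -1.914, 0.006]
force: [-5.8, 1.6, -0.7]
width: 0.227
```

Position has stopped and the force is rising to about 6 N where the stop is predicted (422 vs 422.7 mm), so the blade is home. I lower a little, release, and rise.

```bash
python3 -m handwheel '[[0,0,-1.5,0,0,0,10],[0,0,0,0,0,0,10],[0,0,0,0,0,0,40],[0,0,0,0,0,0,40],[0,0,0,0,0,0,40],[0,0,0,0,0,0,40]]' && python3 -m handwheel '[[0,0,10,0,0,0,40],[0,0,20,0,0,0,40],[0,0,30,0,0,0,40],[-8,0,35,0,0,0,40],[-15,5,35,0,0,0,40],[-20,5,35,0,0,0,40],[-20,5,30,0,0,0,40],[-20,5,20,0,0,0,40],[0,0,0,0,0,0,40],[0,0,0,0,0,0,40]]'
python3 - <<'E'
from h import *
c=env.camera_info("wrist");im=env.snapshot("wrist")[...,::-1];t=env.snapshot("top")[...,::-1];b=env.snapshot("side")[...,::-1]
np.savez("w4.npz",K=c["K"],pose=c["pose"],im=im)
u,v=proj("wrist",[.54,.27,.04],c).astype(int);x0=int(np.clip(u-80,0,352));y0=int(np.clip(v-60,0,264));print(x0,y0)
o=np.zeros((600,800,3),np.uint8);o[:300,:400]=cv2.resize(im,(400,300));o[:300,400:]=cv2.resize(im[y0:y0+120,x0:x0+160],(400,300),interpolation=2)
o[300:,:400]=cv2.resize(t[145:250,140:280],(400,300),interpolation=2);o[300:,400:]=cv2.resize(b[190:295,200:340],(400,300),interpolation=2);cv2.imwrite("pics/e1.png",o)
E
```

```text
time: 11.05
tcp_pos: [0.5179, 0.2752, 0.0357]
tool_rot: [2.49, 1.913, 0.003]
force: [-0.2, 0.2, 0.1]
width: 0.47
time: 11.88
tcp_pos: [0.4335, 0.2963, 0.2523]
tool_rot: [-2.489, -1.917, -0.007]
force: [0.5, -0.4, -0.2]
width: 0.47
182 200
```

View pics/e1.png

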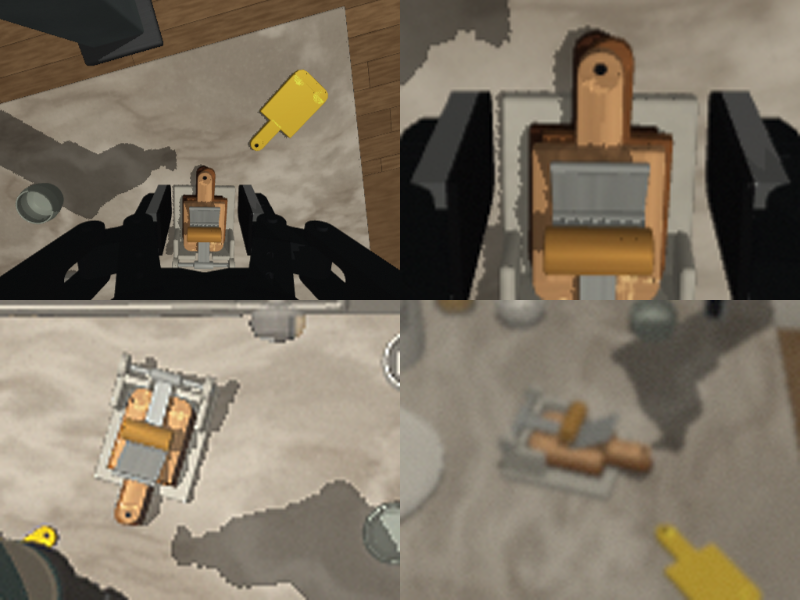

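The paddle appears seated under the arm. I'll check the depth numerically: its handle end should lie 35 mm ahead of the base front edge (holder x = -75).

Run:
```python
from h import *
d=np.load("w4.npz");c=dict(K=d["K"],pose=d["pose"]);im=d["im"]
X=np.array([.9641,-.2656]);Y=np.array([.2656,.9641])
def rep(n,im,box,cc,F):
    hsv=cv2.cvtColor(im,cv2.COLOR_BGR2HSV);m=cv2.inRange(hsv,(6,70,150),(18,190,255));k=np.zeros_like(m);y0,y1,x0,x1=box;k[y0:y1,x0:x1]=255
    cs=max(cv2.findContours(m&k,0,1)[0],key=cv2.contourArea)[:,0];w=np.array([ray(n,p,.039,cc)[:2] for p in cs])*1000
    t=w@X-F+(-40);q=w@Y;print(n,"pale contour holder-x min",t.min().round(1),"max",t.max().round(1),"q",q.min(),q.max())
A,B=ray("",(222,237.2),.012,c)[:2]*1000,ray("",(300.8,237.2),.012,c)[:2]*1000;M=(A+B)/2;print("base front w",M,np.linalg.norm(A-B),"t,q",M@X,M@Y)
rep("wrist",im,(205,262,245,290),c,M@X)
t=env.snapshot("top")[...,::-1];rep("top",t,(165,235,172,212),env.camera_info("top"),436.4)
hsv=cv2.cvtColor(im,cv2.COLOR_BGR2HSV)
print([tuple(hsv[r,258]) for r in range(208,226,1)])
s=env.read_state();print(s["time"])
cv2.imwrite("pics/e2.png",np.hstack([cv2.resize(im[205:255,230:280],(400,400),interpolation=2),cv2.resize(t[165:235,160:230],(400,400),interpolation=2)]))
```

```text
base front w [522.62699576 273.8858015 ] 98.65473988077224 t,q 431.12061773035254 402.8630313035975
wrist pale contour holder-x min -71.3 max -24.8 q 392.8415421248905 413.0759476362944
top pale contour holder-x min -27.0 max 57.1 q 382.60448227101847 435.68451491089684
[(np.uint8(17), np.uint8(56), np.uint8(133)), (np.uint8(18), np.uint8(54), np.uint8(138)), (np.uint8(17), np.uint8(53), np.uint8(134)), (np.uint8(18), np.uint8(53), np.uint8(96)), (np.uint8(14), np.uint8(74), np.uint8(52)), (np.uint8(10), np.uint8(137), np.uint8(28)), (np.uint8(9), np.uint8(162), np.uint8(41)), (np.uint8(10), np.uint8(166), np.uint8(57)), (np.uint8(10), np.uint8(169), np.uint8(59)), (np.uint8(10), np.uint8(166), np.uint8(43)), (np.uint8(12), np.uint8(170), np.uint8(39)), (np.uint8(13), np.uint8(151), np.uint8(54)), (np.uint8(14), np.uint8(136), np.uint8(71)), (np.uint8(14), np.uint8(135), np.uint8(100)), (np.uint8(15), np.uint8(132), np.uint8(149)), (np.uint8(14), np.uint8(130), np.uint8(163)), (np.uint8(15), np.uint8(131), np.uint8(163)), (np.uint8(15), np.uint8(130), np.uint8(161))]
12.0833
```

View pics/e2.png

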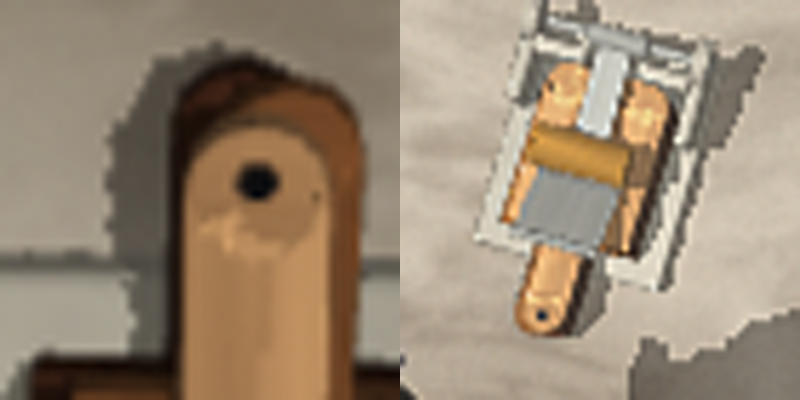

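Run:
```python
from h import *
d=np.load("w4.npz");c=dict(K=d["K"],pose=d["pose"]);X=np.array([.9641,-.2656])
for n,u,v,z in(("pale",257,122,.039),("mid",300,78,.03),("dark",240,52,.021),("basefront",60,262,.012)):
    print(n,ray("",(230+u/8-.5,205+v/8-.5),z,c)[:2]*1000@X-471.1)
e=env.camera_info("top")
for n,u,v,z in(("handle end",538,337,.039),("far L corner",568,65,.039),("far R corner",640,80,.039),("base FL",478,238,.012),("base FR",663,290,.012)):
    p=ray("",(160+(u-400)/400*70-.5,165+v/400*70-.5),z,e)[:2]*1000;print(n,p,p@X-476.4)
```

```text
pale -72.82577681318423
mid -76.47534494005049
dark -77.4178514351189
basefront -39.608435030140015
handle end [488.98134581 281.56766629] -79.757456667393
far L corner [625.94235008 268.16380578] 55.84671289391167
far R corner [618.16585514 231.69999829] 58.03418139791472
base FL [540.30516362 317.47830133] -39.81402858531226
base FR [513.35770036 222.36316612] -40.531498005161666
```

```bash
python3 -c "
from bench import env
print(env.read_state()['time'],env.finish_job())"
```

```text
the job is handed in; nothing more can be done
12.0833 None
```

The pale paddle is in the white holder on top of the other two, lying flat under the weighted arm with its handle out at the front. I handed the job in at 12.1 s; no verdict was reported.

- **Picking up and sliding in:** I gripped it by the handle, carried it over the pots, lined it up with the holder and slid it in under the lip. Each push was followed by a force reading, and the highest was about 6 N.
- **Against the stop:** It stopped moving at 422 mm along the holder's axis, where I had calculated 422.7 mm for the stop. The force then rose to about 6 N without further movement.
- **Last pictures:** The bar and brass weight rest on the pale blade. The mid paddle's handle looks where it was, with the dark one's still beneath it. I kept clear of the pots, jar and yellow paddle, but did not re-measure their positions.
- **Where the checks disagreed:** The cameras place the end of the pale handle at holder x = -73 mm (wrist) and -80 mm (top), where -75 mm is expected. They place the blade's far edge at 56 to 58 mm, where 60 mm is expected. I put this down to calibration and blurred edges, so the stop in movement and the rise in force are my main evidence that it is fully home. In the wrist view it lies about 4 mm deeper than the mid paddle.

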